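Take the battery cover off an upturned colony counter

TASK

The colony counter has been turned face down on its foam pad so that its cells can be changed. Press the snap tab of the battery cover inwards, just hard enough to free its hook, and ease that end up until it rests above the rim; never strain the tab by pressing too hard or by pulling while it is hooked. Then draw the cover's tongues out from under the far rim, lift the cover off and lay it flat, outside up, in the steel tray, leaving the dishes, bottle and jar where they stand.

Things in the scene. Friction and masses are not known exactly. Their poses are not given: they have to be found in the camera images.
- case: colony counter, white plastic, fixed, face down on a dark foam pad 240 x 240 x 8 mm. Its flat underside panel faces up, 76.5 mm above the bench, x -95 to 125, y -110 to 110 mm from the origin, which lies on the bench under the battery opening, z up. Four rubber feet 24 mm across, 8 high, at x -78 and 108, y -92 and 92. A flat white frame (153 x 76) round the opening stands 1.5 mm proud
- opening (a point): where the middle of the battery opening (108.6 along x, 58 along y) should be, level with the frame's top, 78 mm above the bench; axes as the case. Its -x edge is the near rim, its +x edge the far rim, each 4 mm thick. The frame is a separate moulding and sits up to 3.5 mm off along x, either way, in each unit
- cover: grey battery cover, 0.06 to 0.13 kg, shut in the opening at first, x axis along the case's. Block x -42 to 52, y -27 to 27 (54 wide), z -3 to 10, so 10 mm of its sides can be gripped from above. Origin: its middle, level with the frame's top when shut; z points to its outside. It floats 4.5 mm along x, 1 mm each way along y; pushed to +x it slides until it meets the far rim
- tongues (a point): between the tips of the cover's two tongues, which reach 10 mm beyond its +x end, 5 to 8 mm below the frame's top, under the far rim; axes as the cover. With the tab end raised clear, they come out when the cover is drawn 12 to 16 mm towards -x; then it lifts straight off
- tab: snap tab at the cover's -x end, grey: an upright ribbed finger pad 24 wide (y), 12 high, 2 to 14 mm above the frame. Origin: centre of its outer face, 56 mm from the cover's origin; axes as the cover. Pressed towards +x it yields from 2 N on, 3 N per mm, to a dead stop at 3.9 mm (13.5 N), and springs back. A steady 13 to 14 N frees the hook well; any load above 18 N would snap the tab off
- hook (a point): tip of the tab's hook, 4 mm out beyond the pad's face, 5 to 9 mm below the frame's top; axes as the cover. With the cover slid to the far rim it clears the near rim after 3.4 mm of tab travel (12 N). Kept pressed and moved up, friction carries that end up, the cover tipping about its far end. Let go once raised 10 mm, the hook springs out and rests on the near rim, the pad 9 mm higher than shut
- tray: open steel tray, fixed, outside 198 x 158 x 22 mm (x, y, z), walls and floor 4 mm, empty. Origin: centre of its underside on the bench. Laid flat in it, the cover's origin stands about 13 mm above the bench
- dishes: bystander: stack of three Petri dishes, 92 mm across, 45 mm high; origin at the underside
- bottle: bystander: amber bottle, 66 mm across, 150 mm high; origin at the underside
- jar: bystander: jar, 68 mm across, 85 mm high; origin at the underside
Things that resemble listed ones, but are neither listed nor needed, are in the scene too. What is meant by the cover is not purple or red, and is the larger of those in its own colour.

How it is judged:
On the way, in this order (a step that is already met when the one before it is completed fails the run):
1. the tab end of the cover is freed and stands above the near rim, the cover still in its opening (z of tab in the frame of case above 0.092 m and horizontal distance between cover and case below 0.015 m), for 0.3 s.
2. the cover is lifted clear of the counter (z of cover in the frame of case above 0.11 m), for 0.1 s.
At the end, for the whole second after the job is handed in: the cover lies at rest in the tray, let go: its origin within 60 mm of the tray's centre along both of the tray's axes and less than 22 mm above the tray's underside, outside up within 0.15 rad (z of cover in the frame of tray below 0.022 m and x of cover in the frame of tray between -0.06 and 0.06 m and y of cover in the frame of tray between -0.06 and 0.06 m and angle between cover's own z axis and vertical below 0.15 rad and linear speed of cover below 0.02 m/s); the robot touches nothing.
It fails at once if the tab is loaded with more than 18 N, by a finger or by wrenching the cover against its hook (contact force between tab and anything else above 18 N).
It fails at once if the dishes are moved by more than 15 mm (distance of dishes from where it was at the start of the episode above 0.015 m).
It fails at once if the bottle is moved by more than 15 mm (distance of bottle from where it was at the start of the episode above 0.015 m).
It fails at once if the jar is moved by more than 15 mm (distance of jar from where it was at the start of the episode above 0.015 m).
It also fails if it takes over 69 s, if anything falls off the work surface, if the arm or the gripper's body presses on something with over 40 N, if the wrist force passes 120 N, or if a joint passes its speed limit or range.

ROBOT

A 7-joint arm with a two-finger parallel gripper is mounted at the origin on the work surface. World frame = base frame: x ahead of the robot, y to its left, z up, the work surface at z = 0. Lengths are in m, angles in rad, forces in N, time in s.
With the tool pointing down it reaches from about 0.4 to 0.75 m from the base axis. Payload 19.5 kg.
Tool frame: the origin (TCP) lies midway between the tips of the shut fingers; the grasp point (between the pads) lies manip.grasp_offset behind it (manip.grasp_offset is the distance from the TCP to the grasp point, in m); z points along the fingers, y is the line along which they close (so a half turn about z gives the same grasp; the last joint's range is limited). The gripper opens to 85 mm and grips with 20 to 120 N. Pads are 22 mm wide; open, the fingers measure 114 mm over their backs; the gripper's body (76 mm by 85 mm) begins 54 mm behind the grasp point. The pads swing forward as they close: fully open they stand 13 mm farther back than shut.
Start: joints at [-1.207, 0.707, -0.028, 1.485, 0.022, 0.951, -0.075], TCP at [0.227, 0.528, 0.231] pointing down, gripper open.
Joint ranges: [-2.71, 2.71], [-0.32, 2.16], [-1.57, 1.52], [0, 2.45], [-1.46, 4.6], [0, 2.02], [-2.83, 2.83]. Speed limits (rad/s): [1.89, 1.89, 2.57, 2.57, 3.01, 3.01, 3.01].

INTERFACE

Orientations are given as a unit quaternion [w, x, y, z].
In Python, from cell import manip, imaging gives the robot as it stands.
- The arm moves only by the shell command python3 -m crank 'ROWS' [OPENING] [FORCE]. ROWS is one flat JSON list of numbers that holds 1 to 10 rows one after another, with no inner brackets; each row has 6 numbers: dx, dy, dz in m, then a rotation vector rx, ry, rz in rad; each row is the pose to reach, as a shift and turn from the pose commanded when the command began, along the tool's axes at that moment; what a row does not reach only later rows make up. A row lasts 1/10 s, in which the tool goes at most 0.05 m and 0.15 rad, less where a joint would pass 70% of its speed; a pose out of reach is approached as far as the arm can. OPENING is the finger opening in m, set as the command begins (- or left out keeps the last). The fingers move at their own pace and stop on an object; FORCE is the grip in N (left out, the last holds). Time passes only in rows, so rows that do not move let the fingers close. It prints the time, the measured TCP pose, the force, the opening and the grip force at its end. Input that does not fit is refused with a message, and nothing moves.
- manip.get_obs(): the state, without advancing time (a new reading comes with each control period).
- imaging.get_image(name): name is "side" or "top" or "wrist"; returns a dict with "frame" (420x560x3 uint8, blue, green, red), "fx", "fy", "cx", "cy" (pixels), "rvec" (rotation vector, rad) and "tvec" (3), from world to camera coordinates, as OpenCV has them; the wrist camera has in their place "tool_from_camera" (4x4, takes a point from camera to tool coordinates, whose origin is the TCP and whose axes are the flange's). Camera axes: x right, y down, z forward; pixel columns grow to the right and rows downward; lengths in m; the calibration is good to about 2 mm. A picture is of the moment at which its call begins: read the wrist's pose just before it. There is no depth.
- manip.hand_in(): hands the job in; it is judged then, once.
The state is a dict: "t": time; "joint_pos": joint angles; "dq": joint speeds; "tau": joint torques, N m; "tool_pos": TCP position; "tool_rot": TCP orientation; "force": force on the tool from outside, world axes, zero at the start; "torque": the same for the moment, N m; "finger_gap": finger opening in m; "finger_force": force on a finger pad.
Only numpy, scipy, OpenCV 4.12 (cv2) and the standard library are available. Lean on these libraries where they do the work, as an engineer would, in place of code of your own. Each camera call takes 0.05 s, during which the arm holds its last target. There are 200 camera calls.

## Working session

There is one attempt and no reset: what is moved stays moved. The work goes in short steps, Python scripts to look and compute and a shell command to move; the robot and the scene stay as the last step left them, time stands still between calls to the robot, and variables do not carry over. Pictures are saved under pics/ and viewed, at most 10 in all, crops included, and the job is handed in when it is done.

```bash
ls; mkdir -p pics; python3 - <<'E'
from cell import manip, imaging
import cv2
o=manip.get_obs();print(o['t'],o['tool_pos'],o['tool_rot'],o['finger_gap'],manip.grasp_offset)
for n in('top','side'):
    d=imaging.get_image(n);cv2.imwrite(f'pics/{n}0.png',d['frame']);print(n,d['fx'],d['cx'],d['cy'],d['rvec'],d['tvec'])
E
```

```text
pics
0.0 [0.22687782 0.52808189 0.23084949] [-1.01560281e-04  2.01508885e-01  9.79486554e-01 -4.99933905e-04] 0.08542964654177608 0.0187
top 431.45894190260645 279.5198210813912 214.5643840891773 [ 2.16128927 -2.22457984  0.04654966] [0.0249268  0.56531421 1.15216739]
side 483.9969942397022 271.4273433770081 208.5692324843258 [ 2.46297791  0.33207261 -0.09854928] [-0.54960342 -0.08117043  1.65553018]
```

View pics/top0.png

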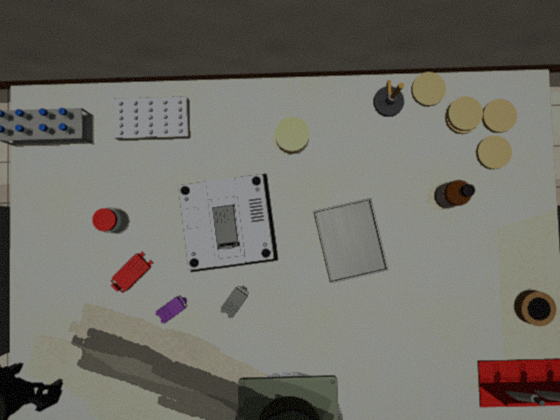

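View pics/side0.png

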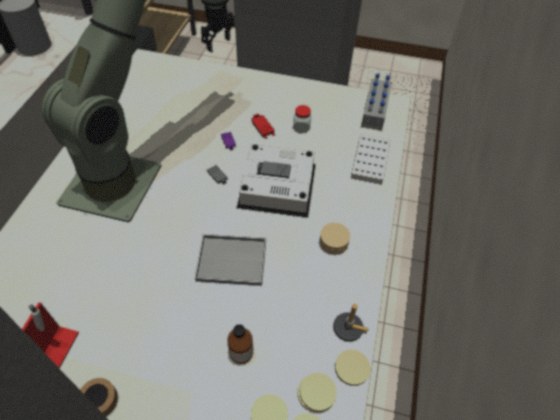

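The top view shows the case at about (229,222), the cover at (227,226) and the tray at (350,240). I'll measure these and zoom in on the case.

```bash
cat > h.py <<'E'
import cv2,numpy as np
from scipy.spatial.transform import Rotation as R
from cell import manip,imaging
def ray(d,uv):
    M=cv2.Rodrigues(np.array(d['rvec']))[0];t=np.array(d['tvec'])
    K=[(uv[0]-d['cx'])/d['fx'],(uv[1]-d['cy'])/d['fy'],1]
    return -M.T@t, M.T@np.array(K)
def at_z(d,uv,z):
    c,r=ray(d,uv);return c+r*(z-c[2])/r[2]
def proj(d,P):
    K=np.array([[d['fx'],0,d['cx']],[0,d['fy'],d['cy']],[0,0,1]])
    return cv2.projectPoints(np.array(P,float).reshape(-1,3),np.array(d['rvec']),np.array(d['tvec']),K,None)[0].reshape(-1,2)
def tool():
    o=manip.get_obs();q=np.array(o['tool_rot']);return np.array(o['tool_pos']),R.from_quat(q[[1,2,3,0]]),o
E
python3 - <<'E'
from h import *
d=imaging.get_image('top')
f=d['frame']
a=cv2.resize(f[165:280,170:290],None,fx=5,fy=5,interpolation=cv2.INTER_CUBIC)
cv2.imwrite('pics/case.png',a)
for uv in [(185,190),(257,181),(193,262),(265,253)]: print('foot',at_z(d,uv,.0845).round(4))
g=[at_z(d,uv,.022) for uv in [(314,212),(371,199),(386,268),(330,281)]]
print('tray',np.round(g,4),np.mean(g,0).round(4))
E
```

```text
foot [0.632  0.2474 0.0845]
foot [0.6496 0.0631 0.0845]
foot [0.4486 0.2304 0.0845]
foot [0.4661 0.0477 0.0845]
tray [[ 0.5696 -0.0841  0.022 ]
 [ 0.6001 -0.2381  0.022 ]
 [ 0.4148 -0.2708  0.022 ]
 [ 0.3845 -0.1207  0.022 ]] [ 0.4922 -0.1784  0.022 ]
```

View pics/case.png

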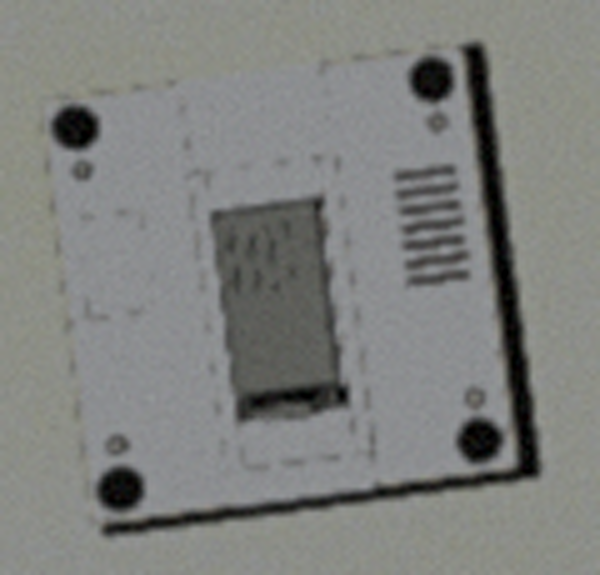

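The tab, with its dark gap, is at the -x end nearest the robot (crop about (290,405)), so the case's x axis points roughly along world +x. Foot spacing comes out at 184 mm against 186 expected.

```bash
cat >> h.py <<'E'
d=None
def fit():
    d=imaging.get_image('top')
    uv=[(185.2,190.6),(256.4,180.8),(194,262.8),(265.8,253)]
    W=np.array([at_z(d,u,.0845)[:2] for u in uv]);M=np.array([[108,92],[108,-92],[-78,92],[-78,-92]])/1e3
    a=M-M.mean(0);b=W-W.mean(0)
    yaw=np.arctan2((a[:,0]*b[:,1]-a[:,1]*b[:,0]).sum(),(a*b).sum())
    c,s=np.cos(yaw),np.sin(yaw);o=W.mean(0)-np.array([[c,-s],[s,c]])@M.mean(0)
    return o,yaw,d
O=np.array([.534,.1457]);YAW=.0935
def C(x,y,z): # case mm -> world m
    c,s=np.cos(YAW),np.sin(YAW);return np.r_[O+np.array([c*x-s*y,s*x+c*y])/1e3,z/1e3]
def row(p,yaw=None,pos=None,rot=None):
    """delta in tool axes to world point p with tool x along -(yaw)"""
    t,r,_=tool()
    v=r.inv().apply(np.array(p)-t)
    if yaw is None:return v.round(4)
    G=R.from_matrix(np.array([[-np.cos(yaw),-np.sin(yaw),0],[-np.sin(yaw),np.cos(yaw),0],[0,0,-1]]).T)
    return v.round(4),(r.inv()*G).as_rotvec().round(4)
E
python3 - <<'E'
from h import *
o,y,d=fit();print(o,y)
print(row(C(-82,0,170),y))
E
```

```text
[0.53338943 0.14468396] 0.10506863835456624
(array([-0.3611, -0.2694,  0.0612]), array([-7.000e-04, -1.000e-04, -5.109e-01]))
```

```bash
python3 -m crank '[-0.036,-0.027,0.006,0,0,-0.05,-0.072,-0.054,0.012,0,0,-0.1,-0.108,-0.081,0.018,0,0,-0.15,-0.144,-0.108,0.024,0,0,-0.2,-0.18,-0.135,0.03,0,0,-0.25,-0.217,-0.162,0.036,0,0,-0.3,-0.253,-0.189,0.043,0,0,-0.35,-0.289,-0.215,0.049,0,0,-0.4,-0.325,-0.242,0.055,0,0,-0.46,-0.361,-0.269,0.061,0,0,-0.506]' 0 40; python3 - <<'E'
from h import *
t,r,o=tool();print(t,r.as_matrix().round(4),o['force'],o['joint_pos'])
d=imaging.get_image('wrist');cv2.imwrite('pics/w1.png',d['frame']);print(d['tool_from_camera'],d['fx'],d['cx'],d['cy'])
E
```

```text
t: 1.2
tool_pos: [0.4531, 0.1369, 0.1701]
tool_rot: [0.0, -0.051, 0.999, 0.0]
force: [0.0, 0.1, 0.3]
finger_gap: -0.0004
finger_force: 0.0
[0.45312847 0.13689948 0.17006461] [[-0.9947 -0.1025  0.    ]
 [-0.1025  0.9947  0.    ]
 [-0.      0.     -1.    ]] [0.01007896 0.1095924  0.28197054] [-0.21072763  0.66446651 -0.26087201  1.92039122  0.28866461  0.59275737
  1.01408897]
[[-3.19756843e-04 -9.45190418e-01 -3.26519481e-01  8.39691561e-02]
 [ 9.99999923e-01 -2.27868411e-04 -3.19667846e-04  4.42851861e-04]
 [ 2.27743510e-04 -3.26519558e-01  9.45190418e-01 -1.42731026e-01]
 [ 0.00000000e+00  0.00000000e+00  0.00000000e+00  1.00000000e+00]] 343.93238218405634 284.39654524361777 202.5493816268078
```

View pics/w1.png

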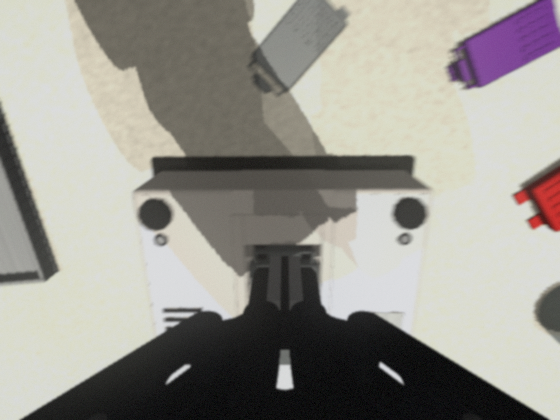

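The wrist view shows the near feet level at (156,213) and (411,213), and the near rim's dark edge at about row 246, columns 247 to 322. The tab is hidden behind the shut fingers.

```bash
cat >> h.py <<'E'
def wz(d,uv,z):
    t,r,_=tool();T=np.array(d['tool_from_camera'])
    k=np.array([(uv[0]-d['cx'])/d['fx'],(uv[1]-d['cy'])/d['fy'],1])
    c=t+r.apply(T[:3,3]);v=r.apply(T[:3,:3]@k);return c+v*(z-c[2])/v[2]
YAW=.1027
def inC(p):
    c,s=np.cos(YAW),np.sin(YAW);q=np.asarray(p)[:2]-O;return (np.array([c*q[0]+s*q[1],-s*q[0]+c*q[1]])*1e3).round(1)
E
python3 - <<'E'
from h import *
d=imaging.get_image('wrist')
f=[wz(d,u,.0845) for u in [(156,213),(411,213)]];print(f)
m=(f[0]+f[1])/2; O[:]=m[:2]+78e-3*np.array([np.cos(YAW),np.sin(YAW)]);print('O',O)
for u in [(247,246),(322,246)]:print('rim',inC(wz(d,u,.078)))
for u in [(233,214),(338,214)]:print('frame',inC(wz(d,u,.078)))
t,r,_=tool();print('tcp',inC(t))
g=d['frame'].mean(2);print(g[205:262,262:266].mean(1).round().astype(int),g[205:262,303:307].mean(1).round().astype(int))
cv2.imwrite('pics/w1c.png',cv2.resize(d['frame'][195:325,210:360],None,fx=5,fy=4.5,interpolation=cv2.INTER_CUBIC))
E
```

```text
[array([0.46545355, 0.04254317, 0.0845    ]), array([0.44850465, 0.22223491, 0.0845    ])]
O [0.53456812 0.14038556]
rim [-49.2 -27.7]
rim [-48.7  28.7]
frame [-75.1 -36.8]
frame [-74.4  39.7]
tcp [-80.4   0.6]
[ 92  92  91  93  92  91  89  90  92  96 102 108 109 110 111 111 111 111
 111 112 111 111 111 111 112 110 111 112 112 110 111 111 112 112 110 110
 101  86  78  78  80  78  79  80  80  80  80  80  84  91  99 100  94  84
  79  73  70] [ 94  93  93  93  93  91  90  93  95  96  97  98  99 102 106 108 110 112
 111 111 112 112 112 113 111 112 112 112 111 113 112 111 108 103  95  90
  78  63  53  54  52  54  55  58  66  80  89  96 102 103  95  77  61  52
  52  54  59]
```

View pics/w1c.png

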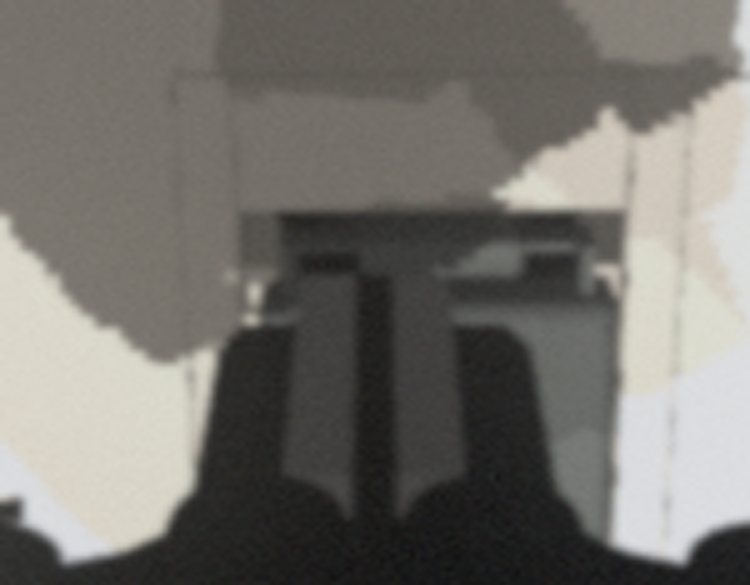

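```bash
python3 -m crank '[0,0,0.03,0,0,0,0,0,0.06,0,0,0,0,0,0.08,0,0,0,0,0,0.087,0,0,0,0,0,0.087,0,0,0]'; python3 -m crank '[-0.002,0,0,0,0,0,-0.004,0,0,0,0,0,-0.006,0,0,0,0,0,-0.008,0,0,0,0,0,-0.008,0,0,0,0,0]'; python3 - <<'E'
from h import *
t,r,o=tool();print(t,o['force'],o['t'])
E
```

```text
t: 1.8
tool_pos: [0.4521, 0.1389, 0.083]
tool_rot: [-0.001, -0.05, 0.999, -0.0]
force: [-0.9, -0.4, 0.9]
finger_gap: 0.0002
finger_force: 0.0
t: 2.3
tool_pos: [0.4608, 0.1394, 0.0835]
tool_rot: [0.0, -0.05, 0.999, 0.0]
force: [-0.4, -1.2, 0.4]
finger_gap: 0.0002
finger_force: 0.0
[0.46079626 0.13938899 0.08349419] [-0.35704392 -1.21111851  0.35513038] 2.3
```

```bash
for i in 1; do python3 -m crank '[-0.001,0,0,0,0,0,-0.002,0,0,0,0,0,-0.003,0,0,0,0,0,-0.003,0,0,0,0,0]' | egrep 'pos|force:'; done;  python3 -m crank '[-0.001,0,0,0,0,0,-0.002,0,0,0,0,0,-0.002,0,0,0,0,0]' | egrep 'pos|force:'
```

```text
tool_pos: [0.4635, 0.1397, 0.0833]
force: [0.2, 0.4, 0.3]
finger_force: 0.0
tool_pos: [0.4655, 0.1399, 0.0833]
force: [-0.5, -0.4, -0.1]
finger_force: 0.0
```

```bash
python3 -m crank '[-0.001,0,0,0,0,0,-0.001,0,0,0,0,0]' | egrep 'pos|force:'; python3 -m crank '[-0.001,0,0,0,0,0,-0.001,0,0,0,0,0]' | egrep 'pos|force:'; python3 -m crank '[-0.001,0,0,0,0,0,-0.001,0,0,0,0,0]' | egrep 'pos|force:'
```

```text
tool_pos: [0.4665, 0.14, 0.0833]
force: [-0.4, -0.7, -0.1]
finger_force: 0.0
tool_pos: [0.4675, 0.1401, 0.0833]
force: [-0.1, 0.6, -0.1]
finger_force: 0.0
tool_pos: [0.4685, 0.1402, 0.0833]
force: [0.4, 0.0, 0.6]
finger_force: 0.0
```

```bash
for_=0; python3 -m crank '[-0.001,0,0,0,0,0,-0.001,0,0,0,0,0]' | egrep 'pos|force:'; python3 -m crank '[-0.001,0,0,0,0,0,-0.001,0,0,0,0,0]' | egrep 'pos|force:'; python3 -m crank '[-0.001,0,0,0,0,0,-0.001,0,0,0,0,0]' | egrep 'pos|force:'
```

```text
tool_pos: [0.4695, 0.1403, 0.0833]
force: [0.0, 0.0, 0.1]
finger_force: 0.0
tool_pos: [0.4704, 0.1404, 0.0833]
force: [-0.8, 1.6, 0.1]
finger_force: 0.0
tool_pos: [0.4714, 0.1405, 0.0833]
force: [-0.4, 0.9, -1.0]
finger_force: 0.0
```

```bash
python3 -m crank '[-0.001,0,0,0,0,0,-0.001,0,0,0,0,0]' | egrep 'pos|force:'; python3 -m crank '[-0.001,0,0,0,0,0,-0.001,0,0,0,0,0]' | egrep 'pos|force:'; python3 -m crank '[-0.001,0,0,0,0,0,-0.001,0,0,0,0,0]' | egrep 'pos|force:'
```

```text
tool_pos: [0.4721, 0.1405, 0.0832]
force: [-2.9, -1.0, 0.5]
finger_force: 1.3
tool_pos: [0.473, 0.1406, 0.0832]
force: [-5.4, -0.3, 2.5]
finger_force: 2.5
tool_pos: [0.4737, 0.1407, 0.0832]
force: [-7.2, -0.1, 2.8]
finger_force: 3.6
```

```bash
python3 - <<'E'
from h import *
d=imaging.get_image('wrist')
cv2.imwrite('pics/w2c.png',cv2.resize(d['frame'][100:330,150:420],None,fx=2.5,fy=2.5,interpolation=cv2.INTER_CUBIC))
E
```

```text
(no output)
```

View pics/w2c.png

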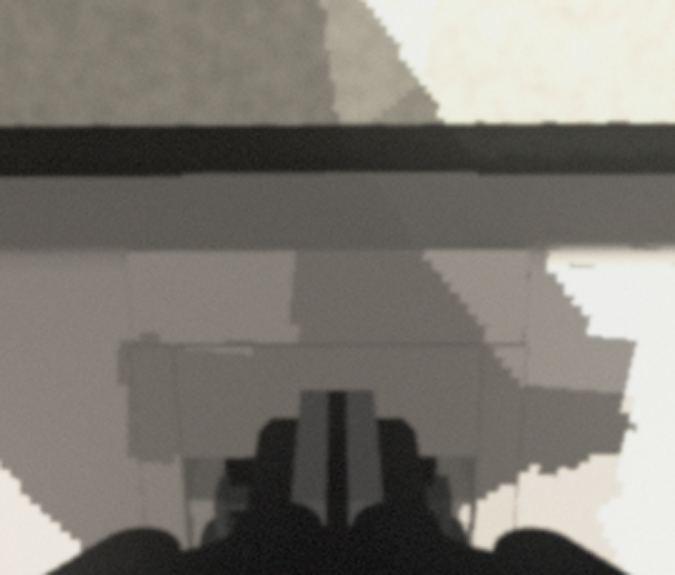

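The shut fingers are centred on the tab, which is hidden behind them, and the contact force is building smoothly. I'll keep pressing in small steps.

```bash
python3 -m crank '[-0.001,0,0,0,0,0,-0.001,0,0,0,0,0,-0.001,0,0,0,0,0]' | egrep 'pos|force:'; python3 -m crank '[-0.0005,0,0,0,0,0,-0.0005,0,0,0,0,0,-0.0005,0,0,0,0,0]' | egrep 'pos|force:';
```

```text
tool_pos: [0.4744, 0.1408, 0.0832]
force: [-9.0, 0.8, 4.0]
finger_force: 4.5
tool_pos: [0.4747, 0.1408, 0.0832]
force: [-11.1, 0.0, 4.7]
finger_force: 5.0
```

```bash
cat >> h.py <<'E'
def F(n=4):
    a=[]
    for i in range(n): imaging.get_image('top');a.append(manip.get_obs()['force'])
    t,_,o=tool();print(o['t'],t.round(4),np.mean(a,0).round(2),np.std(a,0).round(2),inC(t))
O[:]=[.5346,.1404]
E
python3 -m crank '[-0.0005,0,0,0,0,0,-0.0005,0,0,0,0,0,-0.0005,0,0,0,0,0]' | egrep 'pos|force:'; python3 -c "
from h import *
F()"
```

```text
tool_pos: [0.475, 0.1409, 0.0832]
force: [-11.8, 0.7, 5.4]
finger_force: 5.5
5.95 [0.4751 0.1409 0.0832] [-10.84  -0.21   5.63] [0.68 0.45 0.53] [-59.2   6.6]
```

```bash
python3 -m crank '[-0.0005,0,-0.0005,0,0,0,-0.0005,0,-0.0005,0,0,0,-0.0005,0,-0.0005,0,0,0]' | egrep 'pos|force:'; python3 -c "
from h import *
F()"
```

```text
tool_pos: [0.4753, 0.1408, 0.0835]
force: [-11.0, 0.1, 1.0]
finger_force: 5.7
6.45 [0.4753 0.1408 0.0834] [-11.31  -0.26   1.25] [0.56 0.25 0.41] [-59.    6.5]
```

```bash
python3 -m crank '[-0.0005,0,0,0,0,0,-0.0008,0,0,0,0,0,-0.0008,0,0,0,0,0]' | egrep 'pos|force:'; python3 -c "
from h import *
F()"
```

```text
tool_pos: [0.4758, 0.1408, 0.0834]
force: [-13.8, -0.1, 0.6]
finger_force: 6.5
6.95 [0.4758 0.1408 0.0834] [-13.1    0.1    1.25] [0.53 0.27 0.21] [-58.5   6.5]
```

```bash
python3 -m crank '[-0.0002,0,-0.0005,0,0,0,-0.0003,0,-0.001,0,0,0,-0.0004,0,-0.0015,0,0,0,-0.0004,0,-0.0015,0,0,0]' | egrep 'pos|force:'; python3 -c "
from h import *
F()"
```

```text
tool_pos: [0.4762, 0.1409, 0.0849]
force: [-12.7, 0.1, 0.7]
finger_force: 6.7
7.55 [0.4761 0.1408 0.0849] [-13.51  -0.07   1.2 ] [0.2  0.35 0.52] [-58.1   6.4]
```

```bash
python3 -m crank '[-0.0001,0,-0.0005,0,0,0,-0.0002,0,-0.001,0,0,0,-0.0003,0,-0.0015,0,0,0,-0.0003,0,-0.002,0,0,0,-0.0003,0,-0.002,0,0,0]' | egrep 'pos|force:'; python3 -c "
from h import *
F()"
```

```text
tool_pos: [0.4764, 0.1409, 0.0869]
force: [-14.2, -0.8, 1.9]
finger_force: 6.7
8.25 [0.4764 0.1409 0.0869] [-13.45  -0.44   1.68] [0.76 0.19 0.44] [-57.8   6.4]
```

```bash
python3 -m crank '[-0.0001,0,-0.0005,0,0,0,-0.0002,0,-0.001,0,0,0,-0.0003,0,-0.0015,0,0,0,-0.0003,0,-0.002,0,0,0,-0.0003,0,-0.002,0,0,0]' | egrep 'pos|force:'; python3 -c "
from h import *
F()
d=imaging.get_image('wrist')
cv2.imwrite('pics/w3c.png',cv2.resize(d['frame'][200:330,210:360],None,fx=5,fy=4.5,interpolation=cv2.INTER_CUBIC))
d=imaging.get_image('side')
a=cv2.resize(d['frame'][135:205,235:325],None,fx=6,fy=6,interpolation=cv2.INTER_CUBIC);cv2.imwrite('pics/s3.png',a)"
```

```text
tool_pos: [0.4768, 0.1409, 0.0889]
force: [-13.4, -1.5, 1.3]
finger_force: 6.7
8.95 [0.4768 0.1409 0.0889] [-13.28  -0.31   1.63] [0.48 0.23 0.36] [-57.5   6.4]
```

View pics/w3c.png

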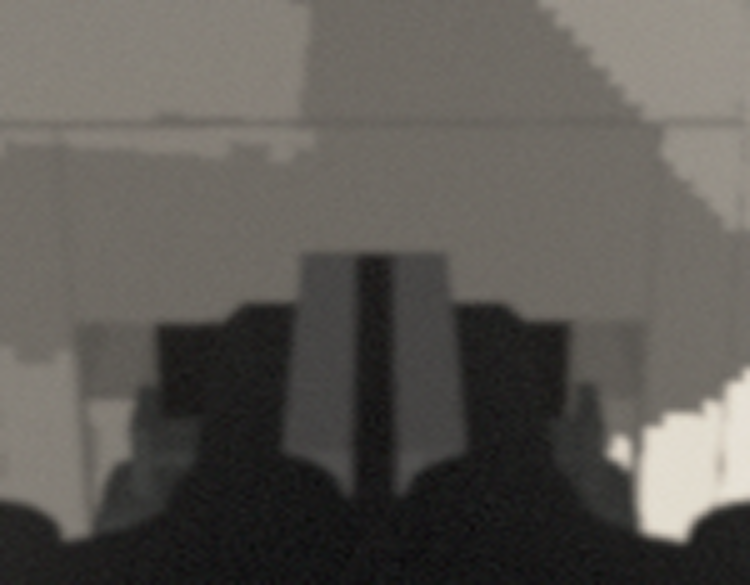

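The near rim is at crop row 322. The cover's near corners show as dark grey peaks at (145,390) and (590,390), but whether they have risen isn't clear. I'll compare before and after, and check the side view.

```bash
python3 -c "
from h import *
a=cv2.imread('pics/w2c.png');a=a[250:575,150:525];a=cv2.resize(a,(390,300))
b=cv2.resize(cv2.imread('pics/w3c.png'),(390,300))
a=cv2.convertScaleAbs(a,alpha=1.8);b=cv2.convertScaleAbs(b,alpha=1.8)
s0=cv2.imread('pics/side0.png')[145:195,245:310];s0=cv2.resize(s0,(390,300),interpolation=cv2.INTER_CUBIC)
s=cv2.resize(imaging.get_image('side')['frame'][145:195,245:310],(390,300),interpolation=cv2.INTER_CUBIC)
cv2.imwrite('pics/comp.png',np.vstack([np.hstack([a,b]),np.hstack([s0,s])]))"
```

```text
(no output)
```

View pics/comp.png

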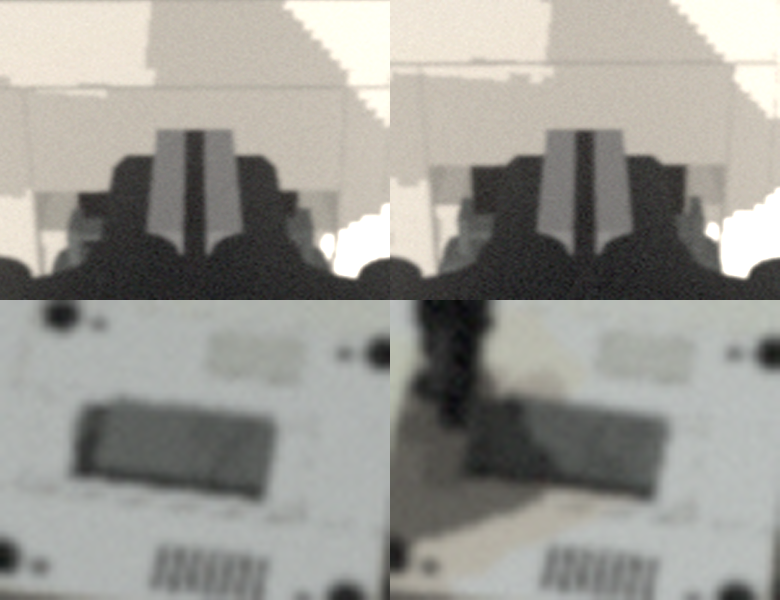

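The rim shifted about 27 px in the image while the cover's corners shifted only about 10 px, so the cover end is rising with the finger. I'll keep lifting.

```bash
python3 -m crank '[-0.0001,0,-0.0005,0,0,0,-0.0002,0,-0.001,0,0,0,-0.0003,0,-0.0015,0,0,0,-0.0004,0,-0.002,0,0,0,-0.0004,0,-0.0025,0,0,0,-0.0004,0,-0.0025,0,0,0]' | egrep 'pos|force:'; python3 -c "
from h import *
F()"
```

```text
tool_pos: [0.4772, 0.1409, 0.0914]
force: [-12.3, 0.5, 1.6]
finger_force: 6.7
9.9 [0.4772 0.1409 0.0914] [-13.42  -0.26   1.62] [0.47 0.44 0.24] [-57.1   6.4]
```

```bash
python3 -m crank '[-0.0001,0,-0.0005,0,0,0,-0.0002,0,-0.001,0,0,0,-0.0003,0,-0.0015,0,0,0,-0.0004,0,-0.002,0,0,0,-0.0004,0,-0.0025,0,0,0,-0.0004,0,-0.0025,0,0,0]' | egrep 'pos|force:'; python3 -c "
from h import *
F()"
```

```text
tool_pos: [0.4776, 0.141, 0.094]
force: [-12.7, -0.5, 2.2]
finger_force: 6.6
10.7 [0.4776 0.1409 0.0939] [-12.68  -0.19   2.12] [0.34 0.19 0.52] [-56.6   6.4]
```

```bash
python3 -m crank '[-0.0001,0,-0.0005,0,0,0,-0.0003,0,-0.001,0,0,0,-0.0004,0,-0.0015,0,0,0,-0.0005,0,-0.002,0,0,0,-0.0005,0,-0.002,0,0,0]' | egrep 'pos|force:'; python3 -c "
from h import *
F()"
```

```text
tool_pos: [0.4781, 0.141, 0.096]
force: [-13.2, -0.1, 1.8]
finger_force: 6.7
11.4 [0.4781 0.141  0.0959] [-13.65  -0.4    2.23] [0.54 0.4  0.27] [-56.1   6.4]
```

```bash
python3 -m crank '[0.001,0,0,0,0,0,0.002,0,0,0,0,0,0.003,0,0,0,0,0,0.004,0,0,0,0,0,0.005,0,0,0,0,0,0.007,0,0,0,0,0,0.01,0,0,0,0,0,0.015,0,0,0,0,0,0.03,0,-0.03,0,0,0,0.03,0,-0.06,0,0,0]' | egrep 't:|pos|force:'; python3 -m crank '[-0.01,0,-0.04,0,0,0,-0.02,0,-0.06,0,0,0,-0.02,0,-0.06,0,0,0,-0.02,0,-0.06,0,0,0,-0.02,0,-0.06,0,0,0,-0.02,0,-0.06,0,0,0]' 0.085; python3 -c "
from h import *
t,_,o=tool();print(t,o['t']);d=imaging.get_image('wrist');print(tool()[0])
cv2.imwrite('pics/w4.png',d['frame'])
d=imaging.get_image('top');cv2.imwrite('pics/t4.png',d['frame'])"
```

```text
t: 12.4
tool_pos: [0.4482, 0.1382, 0.1568]
tool_rot: [-0.001, -0.051, 0.999, -0.0]
force: [0.4, -1.2, 0.4]
finger_force: 0.0
t: 13.0
tool_pos: [0.4694, 0.1403, 0.2155]
tool_rot: [-0.001, -0.05, 0.999, -0.0]
force: [1.0, 0.7, 0.3]
finger_gap: 0.0848
finger_force: 0.0
[0.46943933 0.14031478 0.21554068] 13.0
[0.4695273  0.14033127 0.21564509]
```

View pics/w4.png

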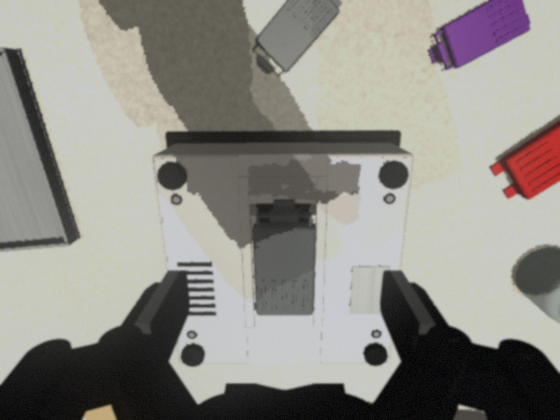

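The tab at (284,205) now stands over the near rim, and the cover spans rows 222 to 314 and columns 253 to 315. All four feet show, at (173,175), (393,174), (193,354) and (375,354).

```bash
python3 - <<'E'
from h import *
d=imaging.get_image('wrist')
W=np.array([wz(d,u,.0845)[:2] for u in [(375,354),(193,354),(393,174),(173,175)]]);M=np.array([[108,92],[108,-92],[-78,92],[-78,-92]])/1e3
a=M-M.mean(0);b=W-W.mean(0);yaw=np.arctan2((a[:,0]*b[:,1]-a[:,1]*b[:,0]).sum(),(a*b).sum());c,s=np.cos(yaw),np.sin(yaw)
o=W.mean(0)-np.array([[c,-s],[s,c]])@M.mean(0);print('O',o,yaw,'scale',np.sqrt((b**2).sum()/(a**2).sum()),W)
import h;h.O[:]=o;h.YAW=yaw
print('tcp',inC(tool()[0]))
g=d['frame'].mean(2)
print('tabtop',[inC(wz(d,u,.100)) for u in [(272,202),(300,202)]])
print('far end',[inC(wz(d,u,.088)) for u in [(256,314),(314,314)]])
print('near',[inC(wz(d,u,.097)) for u in [(253,224),(316,224)]])
print('tool yaw',tool()[1].as_euler('zyx'))
t,r,_=tool();x=r.apply([1,0,0]);print(np.arctan2(-x[1],-x[0]))
f=imaging.get_image('top')
g=[at_z(f,uv,.022) for uv in [(314,212),(371,199),(386,268),(330,281)]]
e=np.array(g)[:,:2];v=e[0]-e[3]+e[1]-e[2];print('tray yaw',np.arctan2(v[1],v[0]),e.mean(0), np.linalg.norm(e[0]-e[3]),np.linalg.norm(e[0]-e[1]))
E
```

```text
O [0.53255859 0.14612537] 0.1035267954014051 scale 0.9845027893854617 [[0.62969118 0.24724231]
 [0.64784308 0.06723289]
 [0.446748   0.22784003]
 [0.46563087 0.04838676]]
tcp [-63.1   0.8]
tabtop [array([-58.3,  -8.8]), array([-58.2,  13.5])]
far end [array([ 56.7, -25.9]), array([56.9, 28.4])]
near [array([-38.2, -24.8]), array([-38.,  27.])]
tool yaw [ 3.04123910e+00 -7.33292595e-04  3.14124270e+00]
0.10035332382051416
tray yaw 0.18473191534993838 [ 0.49224229 -0.17844177] 0.18865091307686987 0.1570037605720872
```

The case origin agrees with the top view, and the cover's origin is at case x about +4.4 mm, y about +1.2 mm, against the far rim as expected. Next I move over the cover's middle and descend to grip its sides.

```bash
python3 -m crank '[-0.025,0,0,0,0,0,-0.05,0,0.01,0,0,0,-0.072,0.0006,0.03,0,0,0.003,-0.072,0.0006,0.06,0,0,0.003,-0.072,0.0006,0.09,0,0,0.003,-0.072,0.0006,0.11,0,0,0.003,-0.072,0.0006,0.125,0,0,0.003,-0.072,0.0006,0.135,0,0,0.003,-0.072,0.0006,0.141,0,0,0.003,-0.072,0.0006,0.141,0,0,0.003]' 0.085| egrep 't:|pos|force:|gap'; python3 -c "
from h import *
O[:]=[.5326,.1461]
F(3)"
```

```text
t: 14.2
tool_pos: [0.5414, 0.1481, 0.075]
tool_rot: [-0.0, -0.049, 0.999, -0.0]
force: [1.3, 0.1, 0.2]
finger_gap: 0.0853
finger_force: 0.0
14.35 [0.5418 0.1483 0.0759] [ 0.28 -0.35  0.51] [0.54 0.4  0.27] [9.4 1.2]
```

```bash
python3 -m crank '[0,0,0,0,0,0,0,0,0,0,0,0,0,0,0,0,0,0,0,0,0,0,0,0,0,0,0,0,0,0,0,0,0,0,0,0]' 0.045 30| egrep 't:|pos|force:|gap'; python3 -c "
from h import *
O[:]=[.5326,.1461]
F(3)"
```

```text
t: 14.95
tool_pos: [0.5417, 0.1483, 0.0757]
tool_rot: [0.0, -0.049, 0.999, 0.0]
force: [-0.6, -0.3, 6.5]
finger_gap: 0.0531
finger_force: 31.6
15.1 [0.5417 0.1483 0.0757] [-1.16  0.61  5.71] [0.54 0.78 0.32] [9.3 1.2]
```

```bash
python3 -m crank '[0,0,-0.0006,0,0,0,0,0,-0.0006,0,0,0,0,0,-0.0006,0,0,0]' | egrep 't:|pos|force:|gap'; python3 -c "
from h import *
O[:]=[.5326,.1461]
F(3)"
```

```text
t: 15.4
tool_pos: [0.5416, 0.1481, 0.0759]
tool_rot: [0.0, -0.049, 0.999, -0.0]
force: [-0.4, 1.0, 0.2]
finger_gap: 0.0534
finger_force: 31.7
15.55 [0.5416 0.1481 0.0759] [ 0.3  -0.62  0.73] [0.18 0.22 0.21] [9.1 1.1]
```

Z is relieved. Now I draw 14 mm towards -x (tool +x), in two stages.

```bash
python3 -m crank '[0.0007,0,0,0,0,0,0.0015,0,0,0,0,0,0.003,0,0,0,0,0,0.003,0,0,0,0,0]' | egrep 't:|pos|force:|gap'; python3 -c "
from h import *
O[:]=[.5326,.1461]
F(3)"
```

```text
t: 15.95
tool_pos: [0.5386, 0.148, 0.0761]
tool_rot: [0.0, -0.049, 0.999, 0.0]
force: [2.4, -0.6, 3.2]
finger_gap: 0.0537
finger_force: 32.0
16.1 [0.5386 0.1479 0.076 ] [ 1.43 -0.05  4.74] [0.25 0.34 0.47] [6.2 1.2]
```

```bash
python3 -m crank '[0.001,0,-0.0005,0,0,0,0.002,0,-0.0006,0,0,0,0.003,0,-0.0008,0,0,0,0.003,0,-0.0008,0,0,0]' | egrep 't:|pos|force:|gap'; python3 -c "
from h import *
O[:]=[.5326,.1461]
F(3)"
```

```text
t: 16.5
tool_pos: [0.5352, 0.1475, 0.0766]
tool_rot: [-0.0, -0.049, 0.999, -0.0]
force: [0.9, -0.5, -1.2]
finger_gap: 0.0533
finger_force: 31.6
16.65 [0.5354 0.1475 0.0766] [ 0.08 -0.04 -1.  ] [0.56 0.21 0.32] [3.  1.1]
```

```bash
python3 -m crank '[0.001,0,0,0,0,0,0.002,0,0,0,0,0,0.003,0,0,0,0,0,0.004,0,0,0,0,0,0.004,0,0,0,0,0]' | egrep 't:|pos|force:|gap'; python3 -c "
from h import *
O[:]=[.5326,.1461]
F(3)"
```

```text
t: 17.15
tool_pos: [0.5315, 0.1472, 0.0767]
tool_rot: [-0.0, -0.049, 0.999, -0.0]
force: [-0.6, 0.5, -0.8]
finger_gap: 0.0532
finger_force: 31.6
17.3 [0.5316 0.1472 0.0767] [-0.34 -0.21 -0.81] [0.32 0.23 0.22] [-0.9  1.2]
```

```bash
python3 -m crank '[0.001,0,0,0,0,0,0.002,0,0,0,0,0,0.003,0,0,0,0,0,0.004,0,0,0,0,0,0.0047,0,0,0,0,0,0.0047,0,0,0,0,0]' | egrep 't:|pos|force:|gap'; python3 -m crank '[0,0,-0.0005,0,0,0,0,0,-0.001,0,0,0,0,0,-0.0015,0,0,0,0,0,-0.0015,0,0,0]' | egrep 't:|pos|force:|gap';  python3 -c "
from h import *
O[:]=[.5326,.1461]
F(3)"
```

```text
t: 17.9
tool_pos: [0.5268, 0.1467, 0.0767]
tool_rot: [-0.0, -0.049, 0.999, -0.0]
force: [-0.3, 0.4, -0.8]
finger_gap: 0.0529
finger_force: 31.6
t: 18.3
tool_pos: [0.527, 0.1467, 0.0783]
tool_rot: [0.0, -0.049, 0.999, -0.0]
force: [-1.2, -0.2, -1.4]
finger_gap: 0.0531
finger_force: 31.6
18.45 [0.5269 0.1467 0.0782] [ 0.04 -0.07 -1.08] [0.56 0.37 0.98] [-5.6  1.2]
```

```bash
python3 -m crank '[0,0,-0.003,0,0,0,0,0,-0.006,0,0,0,0,0,-0.01,0,0,0,0,0,-0.02,0,0,0,0,0,-0.04,0,0,0,0,0,-0.06,0,0,0,0,0,-0.08,0,0,0,0,0,-0.1,0,0,0,0,0,-0.1,0,0,0,0,0,-0.1,0,0,0]' - 40| egrep 't:|pos|force:|gap'; python3 -c "
from h import *
F(3)
d=imaging.get_image('wrist');cv2.imwrite('pics/w5.png',d['frame'])
print(row([.4922,-.1784,.178],.1847))"
```

```text
t: 19.45
tool_pos: [0.5269, 0.1467, 0.1785]
tool_rot: [0.0, -0.049, 0.999, -0.0]
force: [-0.2, 0.0, -1.4]
finger_gap: 0.0529
finger_force: 48.1
19.6 [0.5266 0.1467 0.1776] [-0.25  0.25 -1.76] [0.25 0.21 0.23] [-7.3  7. ]
(array([ 6.590e-02, -3.202e-01, -2.000e-04]), array([-0.0002, -0.0011, -0.0874]))
```

View pics/w5.png

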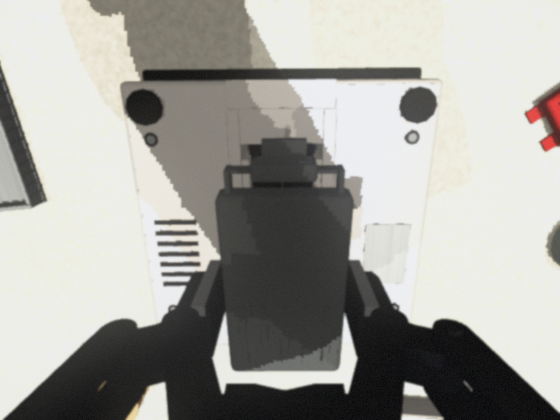

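The cover is held centred between the fingers, whole and clear of the case. Next I carry it over the tray and level it.

```bash
python3 -m crank '[0.006,-0.028,0,0,-0.005,-0.01,0.013,-0.064,0,0,-0.015,-0.02,0.02,-0.1,0,0,-0.025,-0.03,0.027,-0.135,0,0,-0.035,-0.04,0.035,-0.17,0,0,-0.045,-0.05,0.043,-0.21,0,0,-0.055,-0.06,0.05,-0.245,0,0,-0.065,-0.07,0.058,-0.28,0,0,-0.075,-0.08,0.062,-0.305,0,0,-0.08,-0.087,0.066,-0.32,0,0,-0.08,-0.087]' | egrep 't:|pos|rot|force:|gap'; python3 -m crank '[0,0,0,0,0,0,0,0,0,0,0,0,0,0,0,0,0,0]' | egrep 't:|pos|rot|force:|gap'; python3 -c "
from h import *
F(2);d=imaging.get_image('top');g=cv2.imwrite('pics/t5.png',d['frame']);print(row([.497,-.1784,.03]))"
```

```text
t: 20.65
tool_pos: [0.4916, -0.1804, 0.1777]
tool_rot: [0.04, -0.091, 0.995, 0.002]
force: [1.1, 0.8, -1.0]
finger_gap: 0.053
finger_force: 48.0
t: 20.95
tool_pos: [0.4925, -0.1771, 0.1781]
tool_rot: [0.04, -0.093, 0.995, 0.002]
force: [-0.1, 0.5, -0.5]
finger_gap: 0.0526
finger_force: 48.0
21.05 [ 0.4925 -0.1773  0.1782] [ 0.07  0.04 -0.9 ] [0.53 0.35 0.71] [ -74.4 -311.7]
[ 0.0076 -0.0013  0.1481]
```

```bash
python3 -m crank '[0.001,0,0.02,0,0,0,0.0025,0,0.05,0,0,0,0.004,-0.001,0.08,0,0,0,0.0055,-0.001,0.11,0,0,0,0.0067,-0.001,0.13,0,0,0,0.0076,-0.0013,0.148,0,0,0,0.0076,-0.0013,0.148,0,0,0,0.0076,-0.0013,0.148,0,0,0]' | egrep 't:|pos|rot|force:|gap'; python3 -m crank '[0.0004,0,0.005,0,0,0,0.0008,0,0.01,0,0,0,0.0011,0,0.014,0,0,0,0.0011,0,0.014,0,0,0]' | egrep 't:|pos|rot|force:|gap'
```

```text
t: 21.9
tool_pos: [0.4969, -0.1788, 0.0305]
tool_rot: [0.04, -0.092, 0.995, 0.002]
force: [-0.8, 0.3, -0.2]
finger_gap: 0.0529
finger_force: 48.0
t: 22.3
tool_pos: [0.4966, -0.1792, 0.0157]
tool_rot: [0.04, -0.092, 0.995, 0.002]
force: [-0.7, -0.1, -1.0]
finger_gap: 0.0527
finger_force: 48.0
```

```bash
 python3 -m crank '[0.0002,0,0.002,0,0,0,0.0003,0,0.004,0,0,0,0.0003,0,0.004,0,0,0]' | egrep 't:|pos|rot|force:|gap';python3 -m crank '[0.0001,0,0.001,0,0,0,0.0002,0,0.002,0,0,0,0.0002,0,0.002,0,0,0]' | egrep 't:|pos|rot|force:|gap'
```

```text
t: 22.6
tool_pos: [0.4968, -0.1792, 0.0119]
tool_rot: [0.04, -0.092, 0.995, 0.002]
force: [0.3, 0.2, -0.7]
finger_gap: 0.0527
finger_force: 48.0
t: 22.9
tool_pos: [0.4967, -0.1792, 0.0099]
tool_rot: [0.04, -0.092, 0.995, 0.002]
force: [0.3, -1.0, -1.4]
finger_gap: 0.0531
finger_force: 48.0
```

```bash
 python3 -m crank '[0.0001,0,0.001,0,0,0,0.0001,0,0.001,0,0,0]' | egrep 'pos|force:';python3 -m crank '[0.0001,0,0.001,0,0,0,0.0001,0,0.001,0,0,0]' | egrep 'pos|force:'
```

```text
tool_pos: [0.4967, -0.1792, 0.0089]
force: [0.6, 0.4, -0.9]
finger_force: 48.0
tool_pos: [0.4967, -0.1792, 0.0079]
force: [-0.3, 0.5, -1.0]
finger_force: 48.0
```

```bash
 python3 -m crank '[0.0001,0,0.001,0,0,0,0.0001,0,0.001,0,0,0]' | egrep 'pos|force:';python3 -m crank '[0,0,0.0005,0,0,0,0,0,0.0005,0,0,0]' | egrep 'pos|force:'
```

```text
tool_pos: [0.4968, -0.1793, 0.007]
force: [0.1, 0.4, -0.6]
finger_force: 48.1
tool_pos: [0.4968, -0.1793, 0.0068]
force: [-2.2, -0.5, 7.5]
finger_force: 49.0
```

```bash
 python3 -m crank '[0,0,-0.0005,0,0,0,0,0,-0.0005,0,0,0]' | egrep 'pos|force:';python3 -m crank '[0,0,0,0,0,0,0,0,0,0,0,0,0,0,0,0,0,0,0,0,0,0,0,0,0,0,0,0,0,0,0,0,0,0,0,0]' 0.082 | egrep 'pos|force:|gap'; python3 -m crank '[0,0,-0.01,0,0,0,0,0,-0.03,0,0,0,0,0,-0.07,0,0,0,0,0,-0.11,0,0,0,0,0,-0.15,0,0,0,0,0,-0.15,0,0,0,0,0,-0.15,0,0,0,0,0,-0.15,0,0,0]'| egrep 't:|pos|force:|gap'
python3 - <<'E'
from h import *
d=imaging.get_image('wrist');cv2.imwrite('pics/w6.png',d['frame'])
# project tray/cover model: compare with grey dark segmentation in the wrist view
g=cv2.GaussianBlur(d['frame'],(5,5),0).mean(2)
t,r,_=tool();T=np.array(d['tool_from_camera'])
def pw(P):
    c=(T[:3,:3].T@((r.inv().apply(np.array(P)-t))-T[:3,3]));return c[0]/c[2]*d['fx']+d['cx'],c[1]/c[2]*d['fy']+d['cy']
y=.1847;c,s=np.cos(y),np.sin(y);o=np.array([.4922,-.1784])
W=lambda a,b,z:np.r_[o+np.array([c*a-s*b,s*a+c*b]),z]
xs=np.arange(-.09,.091,.006)
for b in np.arange(-.066,.067,.012):
    L=[]
    for a in xs:
        u,v=pw(W(a,b,.02));L.append(int(g[int(v),int(u)]) if 0<=u<560 and 0<=v<420 else -1)
    print(round(b*1e3),L)
E
```

```text
tool_pos: [0.4967, -0.1793, 0.007]
force: [0.2, 0.5, -0.8]
finger_force: 48.0
tool_pos: [0.4967, -0.1793, 0.007]
force: [-0.4, -0.0, -0.5]
finger_gap: 0.0819
finger_force: 0.0
t: 25.3
tool_pos: [0.4845, -0.1809, 0.1561]
tool_rot: [0.039, -0.092, 0.995, 0.002]
force: [0.0, 0.3, -0.2]
finger_gap: 0.0818
finger_force: 0.0
-66 [74, 74, 74, 76, 75, 76, 76, 77, 76, 77, 78, 79, 78, 78, 91, 137, 137, 135, 137, 136, 136, 135, 134, 139, 152, 150, 149, 150, 145, 107, 69]
-54 [71, 71, 71, 71, 71, 71, 71, 72, 73, 73, 72, 74, 75, 76, 97, 135, 136, 136, 136, 136, 135, 135, 136, 148, 153, 153, 152, 152, 151, 110, 70]
-42 [69, 70, 70, 70, 71, 70, 71, 70, 70, 71, 71, 71, 72, 72, 92, 135, 134, 133, 133, 133, 133, 132, 132, 151, 150, 151, 150, 149, 149, 107, 69]
-30 [72, 70, 71, 71, 70, 70, 71, 71, 70, 69, 70, 71, 70, 71, 71, 99, 134, 135, 135, 133, 134, 133, 133, 148, 152, 152, 151, 152, 151, 103, 68]
-18 [69, 69, 69, 69, 69, 70, 68, 58, 46, 51, 45, 43, 43, 44, 44, 53, 55, 72, 96, 88, 96, 93, 92, 95, 108, 152, 151, 151, 151, 96, 69]
-6 [71, 70, 69, 71, 70, 51, 43, 50, 44, 50, 42, 41, 42, 43, 44, 49, 53
[... 234 characters left out ...]
6, 51, 43, 44, 44, 45, 48, 49, 56, 92, 98, 94, 95, 94, 94, 96, 107, 154, 154, 153, 153, 98, 68]
30 [75, 74, 74, 74, 73, 73, 67, 62, 61, 61, 60, 61, 60, 69, 131, 137, 136, 136, 137, 138, 137, 146, 151, 151, 153, 153, 154, 154, 153, 89, 69]
42 [151, 142, 161, 163, 162, 161, 160, 158, 95, 82, 82, 81, 89, 131, 125, 124, 132, 151, 153, 152, 152, 151, 152, 152, 153, 153, 153, 154, 155, 95, 69]
54 [166, 165, 164, 163, 163, 162, 161, 159, 110, 85, 85, 84, 85, 124, 127, 125, 125, 150, 153, 152, 150, 150, 149, 149, 149, 150, 149, 150, 150, 95, 68]
66 [160, 161, 159, 159, 158, 154, 156, 155, 152, 151, 150, 149, 148, 146, 146, 145, 143, 148, 154, 153, 153, 152, 151, 151, 151, 152, 151, 152, 151, 86, 67]
```

The brightness map shows the cover flat, spanning x about -60 to +54 mm and y within ±27 mm of the tray's centre. The gripper is clear above it.

```bash
python3 -c "
from cell import manip
print(manip.hand_in())"
```

```text
the job is handed in; nothing more can be done
None
```

The job is handed in at about 25 s of the 69 s: I freed the tab at roughly 13.5 N (readings peaked near 14 N), drew the cover out, and laid it outside up near the tray's centre, but the hand-in returned no verdict.

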